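Level the sample bridge

ROBOT

A 6-joint arm with a two-finger parallel gripper is mounted at the origin on the work surface. World frame = base frame: x ahead of the robot, y to its left, z up, the work surface at z = 0. Lengths are in m, angles in degrees, forces in N, time in s.
With the tool pointing down it reaches from about 0.375 to 0.9 m from the base axis. Payload 3.1 kg.
Tool frame: the origin (TCP) lies on the centre line of the jaws, within the pads' length; the fingertips stand 19 mm ahead of it and the grasp point (between the pads) is the TCP (tips_ahead is the distance from the TCP to the fingertips, in m); z points along the fingers, y is the line along which they close (so a half turn about z gives the same grasp; the last joint's range is limited). The gripper opens to 87 mm and grips with 3 to 60 N. Pads are 19 mm wide; open, the fingers measure 117 mm over their backs; the gripper's body (75 mm by 190 mm) begins 51 mm behind the grasp point.
Start: joints at [66.263, 30.224, 82.088, -0, 67.689, -10.227], TCP at [0.146, 0.608, 0.242] pointing down, gripper open.
Joint ranges: [-176.69, 176.69], [-43.24, 126.21], [12.49, 139.97], [-82, 262], [0, 151.66], [-163.58, 163.58]. Speed limits (degrees/s): [159.86, 159.86, 180, 180, 180, 180].

INTERFACE

Orientations are given as a 3x3 rotation matrix whose columns are the frame's x, y, z axes.
In Python, from rig import read_state, capture, hand_in, trace, landmark_of, tips_ahead gives the robot as it stands.
- The arm moves only by the shell command python3 -m jog 'ROWS'. ROWS is JSON, a list of rows, each an object of numbers: "tx", "ty", "tz": the shift along the tool's x, y, z in cm; "roll": the turn about the tool's z in rad; "jaw": the opening, from 0 (shut) to 1 (fully open). A call has 1 to 8 rows; each row shifts and turns the commanded pose from where the row before left it, along the tool's axes as they then stand; what a row does not reach is not made up. A row lasts 1/10 s, in which the tool goes at most 50 mm and 8.59 degrees, less where a joint would pass 70% of its speed; a pose out of reach is approached as far as the arm can. A call with a gripper value outside its range is refused whole. The fingers move at their own pace and stop on an object; the grip force is fixed at half the most. Time passes only in rows, so rows that do not move let the fingers close. It gives the time, the measured TCP pose, the force, the opening and the grip force at its end, in the units of the state.
- read_state(): the state, without advancing time (a new reading comes with each control period).
- capture(name): name is "scene" or "top"; returns a dict with "img" (384x512x3 uint8, red, green, blue), "vertical_fov" (degrees; the focal length in pixels is half the picture's height over the tangent of half this angle, whatever the lens; pixels are square), "cx", "cy" (the principal point, pixels), "cam_to_world" (4x4, takes a point from camera to world coordinates). Camera axes: x right, y up, looking along -z (the intrinsics and any distortion apply to the point x, -y, -z); pixel columns grow to the right and rows downward; lengths in m; the calibration is good to about 2 mm. A picture is of the moment at which its call begins. There is no depth.
- hand_in(): hands the job in; it is judged then, once.
Trained networks look in the newest picture that a camera, given by its name, has taken for a name from the list of things; names that differ only in an ending like _2 or _b are one class to them, and where a whole thing is asked for, a point or a joint stands for the part that bears it (a point fixed in the world has none). Each returns a list of dicts, best first, with "p" (0 to 1); they miss things now and then, are a little off and sometimes report something else, mostly with a low value. They report only what shows in the picture. A call takes as long as a camera call. They do not tell look-alikes from the thing itself.
- trace(camera, thing): "pixels" (384x512 bool, what is visible of it) and "bbox" ([left, top, width, height] in pixels, round what is visible of it).
- landmark_of(camera, thing): "point" ([row, column] in pixels: a listed point, or the origin of a listed thing).
The state is a dict: "time_s": time; "joint_positions": joint angles; "qvel": joint speeds; "tau": joint torques, N m; "position": TCP position; "tcp_rot": TCP orientation; "force": force on the tool from outside, world axes, zero at the start; "moment": the same for the moment, N m; "opening": opening from 0.0 (shut) to 1.0 (fully open); "grasp_force": force on a finger pad.
Only numpy, scipy, OpenCV 4.12 (cv2) and the standard library are available. Lean on these libraries where they do the work, as an engineer would, in place of code of your own. Each camera call takes 0.05 s, during which the arm holds its last target. There are 200 camera calls.

TASK

Look which black post is bolted on the support plate, and stand the brass spacer of that same height upright on the plate's green ring mark. Then slide the sample bridge along the table out from under its shelf by its green tab, let go, take it by its black handle (never lift it by the tab) and lay it without dropping it, level and centred, across the post and the spacer, in line with the plate, either way round. Leave the other spacers and everything else where they are.

Things in the scene. Friction and masses are not known exactly. Their poses are not given: they have to be found in the camera images.
- plate: Bolted aluminium support plate on the table, 75 (x) x 220 (y) x 8 mm thick. Origin: centre of its underside; its long axis is its y axis.
- post_seat (a point): Point on the plate's top (8 mm above the table), 65 mm from the plate's centre along its +y: here one of the three black posts is bolted.
- ring_mark (a point): Centre of the green ring mark (46 mm across, flush) on the plate's top, 65 mm from the plate's centre along its -y: the spacer belongs here.
- post_30: Black post, bolted down, 40 mm diameter, 30 mm high, with a thin steel band. Origin: centre of its underside, which is 8 mm above the table. One of the three posts is on the support plate, the other two are spares on a white parking strip farther back; which is which changes.
- post_45: Black post, bolted down, 40 mm diameter, 45 mm high, with a thin steel band. Origin: centre of its underside, which is 8 mm above the table. One of the three posts is on the support plate, the other two are spares on a white parking strip farther back; which is which changes.
- post_60: Black post, bolted down, 40 mm diameter, 60 mm high, with a thin steel band. Origin: centre of its underside, which is 8 mm above the table. One of the three posts is on the support plate, the other two are spares on a white parking strip farther back; which is which changes.
- spacer_30: Loose brass cylindrical spacer, 36 mm diameter, 30 mm high, standing upright on the table. Origin: centre of its underside, z up. The three spacers differ only in height.
- spacer_45: Loose brass cylindrical spacer, 36 mm diameter, 45 mm high, standing upright on the table. Origin: centre of its underside, z up. The three spacers differ only in height.
- spacer_60: Loose brass cylindrical spacer, 36 mm diameter, 60 mm high, standing upright on the table. Origin: centre of its underside, z up. The three spacers differ only in height.
- bridge: Sample bridge: flat aluminium bar 180 (x) x 40 (y) x 10 mm, brass discs on top, about 0.28 kg. On its middle stands a black handle block, 50 (x) x 22 (y) mm, from 10 to 40 mm above the underside. Origin: centre of the bar's underside; x along the bar. It starts flat on the table, pushed under the shelf with only its tab end showing.
- bridge_grip (a point): Point inside the bridge's handle block to grip, 28 mm above the bar's underside, over its centre.
- bridge_tab: Green upright tab fixed to the bridge's -x end: 30 (along x) x 10 (y) x 30 mm high, sticking out beyond the end of the bar (its middle is 105 mm from the bridge's centre). Origin: centre of its underside, level with the bar's underside; axes as the bridge's.
- shelf: Fixed low blue shelf over the bridge, open at its front (its -x face): 190 (x) x 150 (y) mm, underside 54 mm and top 60 mm above the table, closed at sides (134 mm apart inside) and back. A black controller, 70 mm tall, stands on it from 85 mm behind the front edge. Origin: centre of its footprint at table height; the bridge slides out along its -x.
- screwdriver: Bystander: screwdriver, 160 mm long, lying on the table beyond the spacers, at the right.
- micrometer: Bystander: small black block with a steel micrometer barrel, about 95 mm long,, lying farther back than the plate.
- sample_jar: Bystander: amber jar with black lid, 52 mm diameter, 60 mm tall.
There are look-alikes about, which are no part of the job. What is shaped like the spacer_30 but pink or purple is not meant. There is more than one size of the bridge; the one meant has the size given above.

How it is judged (in metres and radians):
On the way:
1. the spacer as high as the post on the plate stands upright on the green ring mark, let go (((horizontal distance between post_30 and post_seat below 0.01 m and horizontal distance between spacer_30 and ring_mark below 0.012 m and height (world z) of spacer_30 below 0.012 m and angle between spacer_30's own z axis and vertical below 0.06 rad and contact force between the fingers and spacer_30 below 0.1 N) or (horizontal distance between post_45 and post_seat below 0.01 m and horizontal distance between spacer_45 and ring_mark below 0.012 m and height (world z) of spacer_45 below 0.012 m and angle between spacer_45's own z axis and vertical below 0.06 rad and contact force between the fingers and spacer_45 below 0.1 N) or (horizontal distance between post_60 and post_seat below 0.01 m and horizontal distance between spacer_60 and ring_mark below 0.012 m and height (world z) of spacer_60 below 0.012 m and angle between spacer_60's own z axis and vertical below 0.06 rad and contact force between the fingers and spacer_60 below 0.1 N)) and height (world z) of bridge below 0.025 m), for 0.2 s.
At the end, for the whole second after the job is handed in: Matching spacer upright on the plate within 12 mm of the ring mark's centre; bridge resting on that spacer and the plate's post, right way up, level within 2 degrees, centred over the plate within 15 mm, in line with its long axis within 7 degrees (either way round), at rest (((horizontal distance between post_30 and post_seat below 0.01 m and horizontal distance between spacer_30 and ring_mark below 0.012 m and height (world z) of spacer_30 below 0.012 m and angle between spacer_30's own z axis and vertical below 0.06 rad and contact force between bridge and post_30 above 0.2 N and contact force between bridge and spacer_30 above 0.2 N) or (horizontal distance between post_45 and post_seat below 0.01 m and horizontal distance between spacer_45 and ring_mark below 0.012 m and height (world z) of spacer_45 below 0.012 m and angle between spacer_45's own z axis and vertical below 0.06 rad and contact force between bridge and post_45 above 0.2 N and contact force between bridge and spacer_45 above 0.2 N) or (horizontal distance between post_60 and post_seat below 0.01 m and horizontal distance between spacer_60 and ring_mark below 0.012 m and height (world z) of spacer_60 below 0.012 m and angle between spacer_60's own z axis and vertical below 0.06 rad and contact force between bridge and post_60 above 0.2 N and contact force between bridge and spacer_60 above 0.2 N)) and horizontal distance between bridge and plate below 0.015 m and angle between the x axis of bridge and the y axis of plate, either way round below 0.12 rad and angle between bridge's own z axis and vertical below 0.035 rad and linear speed of bridge below 0.01 m/s); the robot touches nothing.
It fails at once if the bridge is lifted (25 mm or more) while the fingers hold its tab (contact force between the fingers and bridge_tab above 0.5 N and height (world z) of bridge above 0.025 m).
It fails at once if the bridge falls: faster than 0.4 m/s, out of the fingers (contact force between the fingers and bridge below 0.1 N and linear speed of bridge above 0.4 m/s).
It fails at once if a spacer of another height than the post on the plate is moved by more than 30 mm ((distance of spacer_30 from where it was at the start of the episode above 0.03 m and horizontal distance between post_30 and post_seat above 0.03 m) or (distance of spacer_45 from where it was at the start of the episode above 0.03 m and horizontal distance between post_45 and post_seat above 0.03 m) or (distance of spacer_60 from where it was at the start of the episode above 0.03 m and horizontal distance between post_60 and post_seat above 0.03 m)).
It fails at once if a bystander (screwdriver, micrometer, jar) is moved by more than 30 mm (distance of any of screwdriver, micrometer, sample_jar from where it was at the start of the episode above 0.03 m).
It also fails if it takes over 62 s, if anything falls off the work surface, if the arm or the gripper's body presses on something with over 40 N, if the wrist force passes 120 N, or if a joint passes its speed limit or range.

## Working session

There is one attempt and no reset: what is moved stays moved. The work goes in short steps, Python scripts to look and compute and a shell command to move; the robot and the scene stay as the last step left them, time stands still between calls to the robot, and variables do not carry over. Pictures are saved under pics/ and viewed, at most 10 in all, crops included, and the job is handed in when it is done.

```bash
mkdir -p pics; ls; cat > h.py <<'E'
import numpy as np, cv2
from rig import *
def ray(c,row,col):
    f=192/np.tan(np.radians(c["vertical_fov"])/2)
    T=np.array(c["cam_to_world"])
    d=T[:3,:3]@np.array([(col-c["cx"])/f,-(row-c["cy"])/f,-1.])
    return T[:3,3],d
def atz(c,row,col,z):
    o,d=ray(c,row,col); return (o+d*(z-o[2])/d[2])[:2].round(4)
def proj(c,p):
    f=192/np.tan(np.radians(c["vertical_fov"])/2)
    T=np.array(c["cam_to_world"]); q=T[:3,:3].T@(np.array(p)-T[:3,3])
    return np.array([c["cy"]-f*q[1]/-q[2], c["cx"]+f*q[0]/-q[2]]).round(1)
E
python3 - <<'E'
from h import *
for n in("scene","top"):
    c=capture(n); print(n,{k:v for k,v in c.items() if k!="img"})
    cv2.imwrite(f"pics/{n}0.png",cv2.resize(c["img"][:,:,::-1],(800,600),interpolation=cv2.INTER_CUBIC))
    for t,z in [("plate",0),("post_seat",.008),("ring_mark",.008),("post_30",.008),("post_45",.008),("post_60",.008),("spacer_30",0),("spacer_45",0),("spacer_60",0),("bridge",0),("bridge_tab",0),("shelf",0),("sample_jar",0)]:
        print(t,[(np.round(x["point"],1).tolist(),round(x["p"],2),atz(c,*x["point"],z).tolist()) for x in landmark_of(n,t)[:4]])
E
```

```text
pics
scene {'vertical_fov': 45.397038037297676, 'cx': 253.46475111346584, 'cy': 188.9325365326658, 'cam_to_world': array([[ 0.64606002, -0.56926186,  0.50847554,  1.22780825],
       [ 0.76317282,  0.49326428, -0.41744172, -0.51964031],
       [-0.01317917,  0.65774712,  0.75312352,  1.09307628],
       [ 0.        ,  0.        ,  0.        ,  1.        ]])}
plate [([225.5, 222.8], 0.73, [0.54, -0.0752])]
post_seat [([218.1, 235.6], 0.69, [0.5483, -0.0328]), ([229.5, 220.9], 0.37, [0.5529, -0.0915])]
ring_mark [([232.2, 199.0], 0.61, [0.519, -0.1457])]
post_30 [([272.5, 254.0], 0.82, [0.7255, -0.1112]), ([255.5, 280.8], 0.73, [0.7328, -0.0196]), ([218.4, 238.7], 0.7, [0.5553, -0.0266])]
post_45 [([272.5, 254.0], 0.82, [0.7255, -0.1112]), ([255.5, 280.8], 0.73, [0.7328, -0.0196]), ([218.4, 238.7], 0.7, [0.5553, -0.0266])]
post_60 [([272.5, 254.0], 0.82, [0.7255, -0.1112]), ([255.5, 280.8], 0.73, [0.7328, -0.0196]), ([218.4, 238.7], 0.7, [0.5553, -0.0266])]
spacer_30 [([294.9, 162.6], 0.76, [0.6161, -0.3349]), ([260.4, 142.0], 0.75, [0.4882, -0.3204]), ([228.2, 149.2], 0.68, [0.4057, -
[... 2098 characters left out ...]
5149, -0.3279]), ([229.4, 346.1], 0.53, [0.4091, -0.3167]), ([253.2, 359.3], 0.53, [0.3232, -0.3616])]
spacer_60 [([231.7, 327.6], 0.59, [0.4004, -0.2484]), ([200.8, 348.0], 0.58, [0.5149, -0.3279]), ([229.4, 346.1], 0.53, [0.4091, -0.3167]), ([253.2, 359.3], 0.53, [0.3232, -0.3616])]
bridge [([251.1, 229.2], 0.86, [0.329, 0.11]), ([200.6, 344.7], 0.64, [0.5156, -0.3156]), ([156.5, 189.8], 0.58, [0.6787, 0.2616]), ([241.8, 111.3], 0.58, [0.3606, 0.534])]
bridge_tab [([182.7, 187.8], 0.51, [0.5788, 0.2661]), ([254.9, 148.5], 0.46, [0.3146, 0.3988])]
shelf [([143.0, 190.4], 0.62, [0.7311, 0.2608])]
sample_jar [([176.8, 367.2], 0.6, [0.6063, -0.4038]), ([144.3, 291.8], 0.38, [0.7297, -0.1222])]
```

View pics/scene0.png

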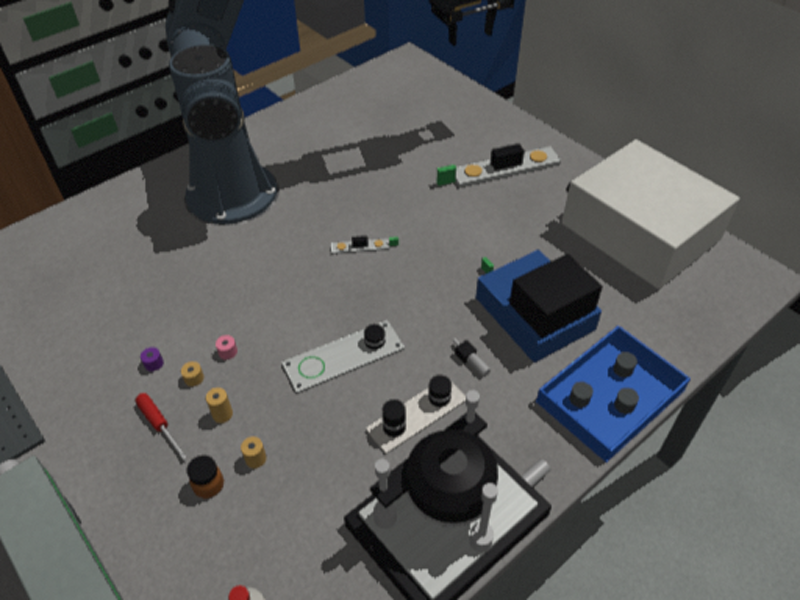

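View pics/top0.png

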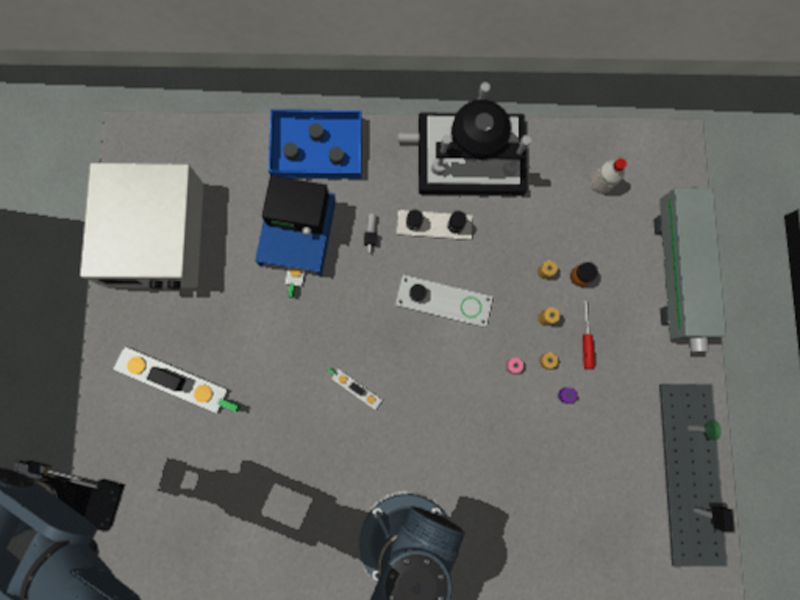

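The scene picture shows the plate post at (374,336), which looks short. The spare posts are at (394,418), tall, and (439,390), medium. The brass spacers are at (191,374), (218,405) and (253,452). The pink (226,347) and purple (151,359) ones are look-alikes. The meant bridge's tab shows at (487,265) under the blue shelf. The bars at (362,245), small, and (505,165), large, are look-alikes lying in the open. Next I'll fit heights and poses from the masks.

```bash
cat >> h.py <<'E'
from scipy.optimize import minimize
def cyl(x,y,z,r,h):
    a=np.linspace(0,2*np.pi,40,endpoint=False)
    return np.array([[x+r*np.cos(t),y+r*np.sin(t),z+k] for t in a for k in (0,h)])
def box(x,y,yaw,lx,ly,z0,z1,ox=0,oy=0):
    c,s=np.cos(yaw),np.sin(yaw)
    return np.array([[x+c*(ox+u)-s*(oy+v),y+s*(ox+u)+c*(oy+v),k] for u in(-lx/2,lx/2) for v in(-ly/2,ly/2) for k in(z0,z1)])
def sil(c,P,S=8):
    q=np.array([proj(c,p) for p in P])
    hull=cv2.convexHull(np.float32(q[:,::-1]))[:,0]
    x0,y0=np.floor(hull.min(0)).astype(int)-6; x1,y1=np.ceil(hull.max(0)).astype(int)+7
    m=np.zeros(((y1-y0)*S,(x1-x0)*S),np.uint8)
    cv2.fillConvexPoly(m,np.round(((hull-[x0,y0]+.5)*S-.5)*16).astype(np.int32),1,shift=4)
    return m.reshape(y1-y0,S,x1-x0,S).mean((1,3)),(x0,y0)
def miss(c,P,mask):
    m,(x0,y0)=sil(c,P); h,w=m.shape
    if x0<0 or y0<0 or x0+w>512 or y0+h>384: return 9
    M=mask[y0:y0+h,x0:x0+w]; return (np.abs(m-M).sum()+mask.sum()-M.sum())/mask.sum()
def fit(obs,model,p0,step):
    """obs: list of (cam,mask); least silhouette mismatch"""
    f=lambda p: sum(miss(c,model(p),m) for c,m in obs)
    S=np.vstack([p0]+[np.array(p0)+np.eye(len(p0))[i]*step[i] for i in range(len(p0))])
    r=minimize(f,p0,method="Nelder-Mead",options=dict(initial_simplex=S,xatol=1e-4,fatol=1e-4,maxiter=150))
    return r.x,r.fun
def near(name,thing,rc):
    L=[t for t in trace(name,thing) if t["pixels"].any()]
    if not L: return None
    d=lambda t: np.hypot(*(np.argwhere(t["pixels"]).mean(0)-rc))
    b=min(L,key=d); return b["pixels"] if d(b)<15 else None
E
sed -i 's/\]).round(1)$/])/' h.py
python3 - <<'E'
from h import *
C={n:capture(n) for n in("scene","top")}
def obs(thing,xyz,names=("scene","top")):
    o=[]
    for n in names:
        m=near(n,thing,proj(C[n],xyz))
        if m is not None: o.append((C[n],m))
    return o
for nm,th,xy,r,z in [("sA","spacer_30",(.40,-.247),.018,0),("sB","spacer_30",(.405,-.32),.018,0),("sC","spacer_30",(.49,-.325),.018,0),("sD","spacer_30",(.61,-.33),.018,0),("sE","spacer_30",(.32,-.36),.018,0),
  ("pPlate","post_30",(.556,-.03),.02,.008),("p1","post_30",(.73,-.115),.02,.008),("p2","post_30",(.733,-.024),.02,.008)]:
    o=obs(th,(*xy,z+.02))
    for h in(.03,.045,.06):
        out=[]
        for oo in ([o[0]],[o[-1]],o):
            x,f=fit(oo,lambda p:cyl(p[0],p[1],z,r,h),xy,(.008,.008)); out.append((x.round(4).tolist(),round(f,3)))
        print(nm,len(o),h,out)
o=obs("plate",(.54,-.09,.008))
for oo in [[o[0]],[o[-1]],o]:
  print("plate",fit(oo,lambda p:box(p[0],p[1],p[2],.075,.22,0,.008),(.54,-.085,-.1),(.01,.01,.1)))
t=np.hstack([cv2.resize(C["scene"]["img"][170:310,80:300,::-1],(770,490),interpolation=cv2.INTER_CUBIC)])
cv2.imwrite("pics/crop1.png",t)
for n in C:
  for th in("bridge_tab","shelf","bridge"): print(n,th,[(t["bbox"],round(t["p"],2)) for t in trace(n,th)])
E
```

```text
Traceback (most recent call last):
IndexError: list index out of range
```

```bash
cat > m.py <<'E'
from h import *
C={n:capture(n) for n in("scene","top")}
cv2.imwrite("pics/crop1.png",cv2.resize(C["scene"]["img"][170:310,80:300,::-1],(770,490),interpolation=cv2.INTER_CUBIC))
TR={(n,th):trace(n,th) for n in C for th in("spacer_30","post_30","plate","bridge_tab","shelf","bridge")}
for k,v in TR.items(): print(k,[(np.argwhere(t["pixels"]).mean(0).round(0).tolist(),int(t["pixels"].sum()),round(t["p"],2)) for t in v])
import pickle; pickle.dump((C,TR),open("m.pkl","wb"))
E
python3 m.py
```

```text
('scene', 'spacer_30') [([229.0, 97.0], 159, 0.76), ([222.0, 144.0], 173, 0.74), ([267.0, 252.0], 327, 0.67), ([289.0, 162.0], 260, 0.63), ([238.0, 122.0], 157, 0.53), ([258.0, 140.0], 270, 0.5)]
('scene', 'post_30') [([250.0, 281.0], 298, 0.75), ([267.0, 252.0], 331, 0.71), ([215.0, 239.0], 202, 0.44)]
('scene', 'plate') [([229.0, 216.0], 1448, 0.58)]
('scene', 'bridge_tab') [([111.0, 285.0], 108, 0.43)]
('scene', 'shelf') [([192.0, 346.0], 3921, 0.81)]
('scene', 'bridge') [([156.0, 232.0], 335, 0.84), ([105.0, 319.0], 1176, 0.66), ([169.0, 311.0], 56, 0.43)]
('top', 'spacer_30') [([193.0, 285.0], 1188, 0.69), ([253.0, 363.0], 86, 0.64), ([202.0, 351.0], 104, 0.63), ([230.0, 351.0], 71, 0.58), ([173.0, 350.0], 103, 0.4)]
('top', 'post_30') [([188.0, 267.0], 80, 0.5), ([141.0, 265.0], 104, 0.5), ([142.0, 292.0], 143, 0.43), ([193.0, 285.0], 1124, 0.16)]
('top', 'plate') [([193.0, 285.0], 1042, 0.98), ([144.0, 189.0], 2477, 0.55)]
('top', 'bridge_tab') [([259.0, 147.0], 71, 0.52)]
('top', 'shelf') [([144.0, 189.0], 2459, 0.97)]
('top', 'bridge') [([244.0, 111.0], 1271, 0.73), ([249.0, 229.0], 257, 0.65), ([179.0, 188.0], 148, 0.6)]
```

View pics/crop1.png

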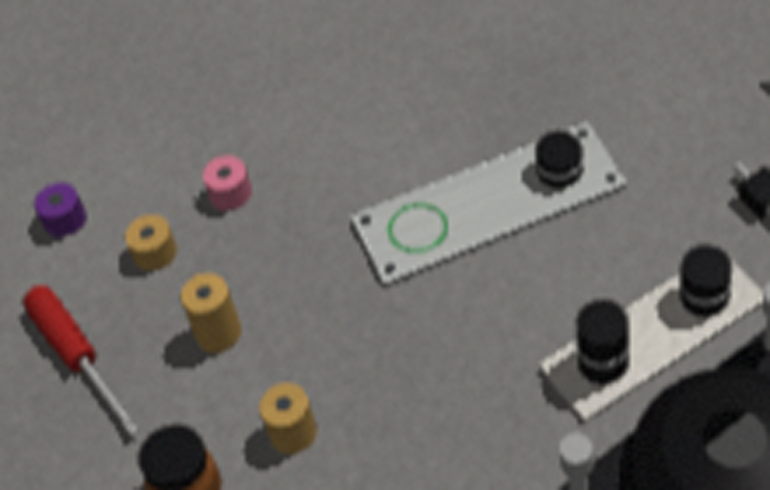

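The crop shows the post on the plate at (558,157) is the short one (30), against 45 at (705,279) and 60 at (603,340). Brass candidates are (150,242) short, (211,313) tall and (288,418) medium. The pink one (227,183) and the purple one (60,208) are excluded by colour. The short brass one at (150,242), i.e. scene pixel (239,122) in [row, column], is meant. Fits will confirm.

```bash
cat > f.py <<'E'
from h import *; import pickle
C,TR=pickle.load(open("m.pkl","rb"))
def obs(th,rs,rt,):
    o=[]
    for n,rc in(("scene",rs),("top",rt)):
        if rc is None: continue
        b=min(TR[n,th],key=lambda t:np.hypot(*(np.argwhere(t["pixels"]).mean(0)-rc))); o.append((C[n],b["pixels"]))
    return o
for nm,th,a,b,xy,r,z in [("sB","spacer_30",(238,122),(230,351),(.405,-.32),.018,0),("sC","spacer_30",(258,140),(202,351),(.49,-.325),.018,0),("sD","spacer_30",(289,162),(173,350),(.61,-.33),.018,0),
  ("pPlate","post_30",(215,239),(188,267),(.556,-.03),.02,.008),("p1","post_30",(267,252),(142,292),(.73,-.115),.02,.008)]:
    o=obs(th,a,b)
    for h in(.03,.045,.06):
        out=[]
        for oo in (o[:1],o[1:],o):
            x,f=fit(oo,lambda p:cyl(p[0],p[1],z,r,h),xy,(.008,.008)); out.append((x.round(4).tolist(),round(f,3)))
        print(nm,h,out)
o=obs("plate",(229,216),(193,285))
for oo in (o[:1],o[1:],o):
  x,f=fit(oo,lambda p:box(p[0],p[1],p[2],.075,.22,0,.008),(.54,-.085,-.1),(.01,.01,.1))
  R=lambda v:(x[0]-np.sin(x[2])*v,x[1]+np.cos(x[2])*v)
  print("plate",x.round(4),round(f,3),"seat",np.round(R(.065),4),"ring",np.round(R(-.065),4))
# green pixels: ring + tab centroids
for n in C:
  hsv=cv2.cvtColor(C[n]["img"],cv2.COLOR_RGB2HSV); g=cv2.inRange(hsv,(45,90,50),(80,255,255))
  k,l,s,ct=cv2.connectedComponentsWithStats(g)
  for i in range(1,k):
    if s[i][4]>8: print(n,s[i].tolist(),ct[i].round(1),atz(C[n],ct[i][1],ct[i][0],.008),atz(C[n],ct[i][1],ct[i][0],.015))
for oo in [obs("shelf",(192,346),(144,189))]:
  for j,c in((0,oo[:1]),(1,oo[1:]),(2,oo)):
    def mod(p):  # shelf+controller hull
        return np.vstack([box(p[0],p[1],p[2],.19,.15,0,.06)])
    # use base front corners only via blue colour below
for n in C:
  hsv=cv2.cvtColor(C[n]["img"],cv2.COLOR_RGB2HSV); bl=cv2.inRange(hsv,(100,120,40),(130,255,255))
  m=TR[n,"shelf"][0]["pixels"]; q=np.argwhere((bl>0)&m)
  cn=cv2.findContours((((bl>0)&m)*255).astype(np.uint8),cv2.RETR_EXTERNAL,cv2.CHAIN_APPROX_NONE)[0]
  cn=max(cn,key=len); ap=cv2.approxPolyDP(cn,2.5,True)[:,0]
  for cc,rr in ap: print(n,"shelfcorner",cc,rr,"top",atz(C[n],rr,cc,.06),"tab",atz(C[n],rr,cc,0))
E
python3 f.py
```

```text
sB 0.03 [([0.3959, -0.3259], np.float64(0.205)), ([0.4062, -0.3304], np.float64(0.445)), ([0.401, -0.3271], np.float64(0.777))]
sB 0.045 [([0.3961, -0.3255], np.float64(0.494)), ([0.4035, -0.3227], np.float64(0.625)), ([0.4031, -0.3273], np.float64(1.128))]
sB 0.06 [([0.3968, -0.3268], np.float64(0.79)), ([0.4026, -0.318], np.float64(0.81)), ([0.4039, -0.3278], np.float64(1.621))]
sC 0.03 [([0.4963, -0.325], np.float64(0.31)), ([0.507, -0.335], np.float64(0.135)), ([0.5052, -0.3316], np.float64(0.795))]
sC 0.045 [([0.4957, -0.3251], np.float64(0.164)), ([0.5059, -0.3321], np.float64(0.123)), ([0.5044, -0.3293], np.float64(0.581))]
sC 0.06 [([0.5001, -0.3267], np.float64(0.102)), ([0.5042, -0.3291], np.float64(0.243)), ([0.5023, -0.3272], np.float64(0.398))]
sD 0.03 [([0.6072, -0.3286], np.float64(0.174)), ([0.6182, -0.3362], np.float64(0.134)), ([0.6164, -0.3331], np.float64(0.572))]
sD 0.045 [([0.6128, -0.3304], np.float64(0.058)), ([0.6168, -0.3337], np.float64(0.136)), ([0.6147, -0.3312], np.float64(0.32))]
sD 0.06 [([0.6193, -0.3321], np.float64(0.213)), ([0.6143, -0.3309], np.fl
[... 2737 characters left out ...]
lfcorner 345 216 top [0.7778 0.1832] tab [0.7517 0.224 ]
scene shelfcorner 325 194 top [0.6838 0.1998] tab [0.6522 0.2415]
scene shelfcorner 328 179 top [0.648 0.25 ] tab [0.6143 0.2947]
scene shelfcorner 351 168 top [0.6626 0.3372] tab [0.6298 0.387 ]
top shelfcorner 213 124 top [0.7859 0.1727] tab [0.8067 0.1772]
top shelfcorner 210 124 top [0.7858 0.1836] tab [0.8066 0.1886]
top shelfcorner 205 150 top [0.6878 0.1997] tab [0.7044 0.2053]
top shelfcorner 196 151 top [0.6838 0.2319] tab [0.7002 0.239 ]
top shelfcorner 169 141 top [0.7201 0.3301] tab [0.7381 0.3414]
top shelfcorner 164 167 top [0.6239 0.3443] tab [0.6376 0.3562]
top shelfcorner 204 175 top [0.5958 0.2012] tab [0.6084 0.2069]
```

The 30 mm post and the short brass spacer are confirmed by the fits. Spacer ≈ (0.401,-0.327), ring ≈ (0.5255,-0.151), plate yaw ≈ -14°.

```bash
python3 - <<'E'
from h import *; import pickle
s=read_state(); print(np.round(s["tcp_rot"],4).tolist(),s["position"],s["force"],s["opening"])
C,TR=pickle.load(open("m.pkl","rb"))
# top-face centroids of brass (h=.03) and ring from top colour
c=C["top"]; hsv=cv2.cvtColor(c["img"],cv2.COLOR_RGB2HSV)
print(hsv[230,348:358].tolist())
g=cv2.inRange(hsv,(8,90,60),(30,255,255)); k,l,st,ct=cv2.connectedComponentsWithStats(g)
for i in range(1,k):
    if st[i][4]>25: print(st[i].tolist(),ct[i].round(1),atz(c,ct[i][1],ct[i][0],.02))
g=cv2.inRange(hsv,(40,35,40),(90,255,255)); q=np.argwhere(g[180:215,285:320]>0)+[180,285]; print(len(q),(q.min(0)+q.max(0))/2,q.mean(0),atz(c,*q.mean(0),.008))
E
```

```text
[[-0.9723, 0.2337, 0.0], [0.2337, 0.9723, 0.0], [-0.0, 0.0001, -1.0]] [0.14598443 0.60769609 0.24157245] [-0.29723304  0.17983255  0.82728487] 0.9983426715336688
[[20, 159, 178], [20, 159, 172], [20, 139, 138], [90, 11, 69], [96, 18, 70], [19, 95, 110], [20, 156, 170], [20, 162, 176], [19, 153, 155], [20, 44, 86]]
[344, 167, 13, 11, 103] [350.  172.2] [ 0.6189 -0.3341]
[365, 170, 13, 13, 65] [368.9 177.6] [ 0.5992 -0.4035]
[186, 172, 7, 5, 32] [188.9 173.9] [0.6077 0.2603]
[344, 197, 15, 11, 113] [351.1 202.1] [ 0.5072 -0.3334]
[345, 226, 12, 10, 93] [350.9 230.5] [ 0.4037 -0.3287]
[81, 228, 12, 11, 99] [ 86.8 233.3] [0.3894 0.6156]
[124, 246, 12, 12, 101] [129.5 251.5] [0.3262 0.4615]
61 [196.5 301.5] [196.36065574 301.14754098] [ 0.5292 -0.1527]
```

```bash
python3 -m jog '[{"roll":0.148},{"roll":0.148},{"roll":0.148},{"roll":0.148},{"roll":0.148},{"roll":0.148},{"roll":0.148},{"roll":0.148}]' && python3 -m jog '[{"roll":0.15},{"tx":-3.8,"ty":2.5},{"tx":-3.8,"ty":2.5},{"tx":-3.8,"ty":2.5},{"tx":-3.8,"ty":2.5},{"tx":-3.8,"ty":2.5},{"tx":-3.8,"ty":2.5}]' && python3 -m jog '[{"tx":-3.8,"ty":2.5},{"tx":-3.8,"ty":2.5},{"tx":-3.8,"ty":2.5},{"tx":-3.8,"ty":2.5},{"tx":-3.8,"ty":2.5},{"tx":-3.8,"ty":2.5},{}]'
```

```text
$[0]: bad value
```

```bash
python3 -m jog '[{"tx":0,"ty":0,"tz":0,"roll":0.148,"jaw":1}]'; python3 -m jog --help | head -20
```

```text
time_s: 2.4
position: [0.146, 0.6076, 0.2415]
tcp_rot: [[-0.926, 0.378, -0.0], [0.378, 0.926, -0.0], [-0.0, -0.0, -1.0]]
force: [0.8, -0.4, -0.6]
opening: 1.002
grasp_force: 0.0invalid input: not JSON, or not a number
```

```bash
python3 -m jog '[{"tx":0,"ty":0,"tz":0,"roll":0.148,"jaw":0.64},{"tx":0,"ty":0,"tz":0,"roll":0.148,"jaw":0.64},{"tx":0,"ty":0,"tz":0,"roll":0.148,"jaw":0.64},{"tx":0,"ty":0,"tz":0,"roll":0.148,"jaw":0.64},{"tx":0,"ty":0,"tz":0,"roll":0.148,"jaw":0.64},{"tx":0,"ty":0,"tz":0,"roll":0.148,"jaw":0.64},{"tx":0,"ty":0,"tz":0,"roll":0.148,"jaw":0.64},{"tx":0,"ty":0,"tz":0,"roll":0.148,"jaw":0.64}]' && python3 -m jog '[{"tx":-3.8,"ty":2.5,"tz":0,"roll":0,"jaw":0.64},{"tx":-3.8,"ty":2.5,"tz":0,"roll":0,"jaw":0.64},{"tx":-3.8,"ty":2.5,"tz":0,"roll":0,"jaw":0.64},{"tx":-3.8,"ty":2.5,"tz":0,"roll":0,"jaw":0.64},{"tx":-3.8,"ty":2.5,"tz":0,"roll":0,"jaw":0.64},{"tx":-3.8,"ty":2.5,"tz":0,"roll":0,"jaw":0.64}]' && python3 -m jog '[{"tx":-3.8,"ty":2.5,"tz":0,"roll":0,"jaw":0.64},{"tx":-3.8,"ty":2.5,"tz":0,"roll":0,"jaw":0.64},{"tx":-3.8,"ty":2.5,"tz":0,"roll":0,"jaw":0.64},{"tx":-3.8,"ty":2.5,"tz":0,"roll":0,"jaw":0.64},{"tx":-3.8,"ty":2.5,"tz":0,"roll":0,"jaw":0.64},{"tx":-3.8,"ty":2.5,"tz":0,"roll":0,"jaw":0.64},{"tx":0,"ty":0,"tz":0,"roll":0,"jaw":0.64}]'
```

```text
time_s: 3.2
position: [0.146, 0.6077, 0.2415]
tcp_rot: [[0.003, 1.0, -0.0], [1.0, -0.003, -0.0], [-0.0, -0.0, -1.0]]
force: [0.4, -0.2, -0.1]
opening: 0.646
grasp_force: 0.0
time_s: 3.8
position: [0.2975, 0.3787, 0.2418]
tcp_rot: [[-0.003, 1.0, 0.001], [1.0, 0.003, 0.0], [0.0, 0.001, -1.0]]
force: [0.5, 0.4, -0.1]
opening: 0.64
grasp_force: 0.0
time_s: 4.5
position: [0.4517, 0.1485, 0.2421]
tcp_rot: [[0.004, 1.0, 0.005], [1.0, -0.004, -0.001], [-0.001, 0.005, -1.0]]
force: [0.8, 1.0, 0.4]
opening: 0.641
grasp_force: 0.0
```

```bash
python3 -m jog '[{"tx":-3.96,"ty":-0.43,"tz":0,"roll":0,"jaw":0.64},{"tx":-3.96,"ty":-0.43,"tz":0,"roll":0,"jaw":0.64},{"tx":-3.96,"ty":-0.43,"tz":0,"roll":0,"jaw":0.64},{"tx":-3.96,"ty":-0.43,"tz":0,"roll":0,"jaw":0.64},{"tx":-3.96,"ty":-0.43,"tz":0,"roll":0,"jaw":0.64},{"tx":-3.96,"ty":-0.43,"tz":0,"roll":0,"jaw":0.64}]' && python3 -m jog '[{"tx":-3.96,"ty":-0.43,"tz":0,"roll":0,"jaw":0.64},{"tx":-3.96,"ty":-0.43,"tz":0,"roll":0,"jaw":0.64},{"tx":-3.96,"ty":-0.43,"tz":0,"roll":0,"jaw":0.64},{"tx":-3.96,"ty":-0.43,"tz":0,"roll":0,"jaw":0.64},{"tx":-3.96,"ty":-0.43,"tz":0,"roll":0,"jaw":0.64},{"tx":-3.96,"ty":-0.43,"tz":0,"roll":0,"jaw":0.64},{"tx":0,"ty":0,"tz":0,"roll":0,"jaw":0.64},{"tx":0,"ty":0,"tz":0,"roll":0,"jaw":0.64}]' && python3 -m jog '[{"tx":0,"ty":0,"tz":4,"roll":0,"jaw":0.64},{"tx":0,"ty":0,"tz":4,"roll":0,"jaw":0.64},{"tx":0,"ty":0,"tz":4,"roll":0,"jaw":0.64},{"tx":0,"ty":0,"tz":4,"roll":0,"jaw":0.64},{"tx":0,"ty":0,"tz":2,"roll":0,"jaw":0.64},{"tx":0,"ty":0,"tz":0,"roll":0,"jaw":0.64}]'
python3 - <<'E'
from h import *
a=[]
for n,b in(("scene",(70,180)),("top",(300,160))):
    c=capture(n); p=proj(c,(.4,-.327,.015)).astype(int); print(n,p)
    a.append(cv2.resize(c["img"][p[0]-40:p[0]+40,p[1]-40:p[1]+40,::-1],(400,400),interpolation=cv2.INTER_CUBIC))
cv2.imwrite("pics/c2.png",np.hstack(a))
E
```

```text
time_s: 5.1
position: [0.4218, -0.0858, 0.2418]
tcp_rot: [[-0.004, 1.0, 0.0], [1.0, 0.004, 0.0], [0.0, 0.0, -1.0]]
force: [0.8, 0.3, -0.3]
opening: 0.641
grasp_force: 0.0
time_s: 5.9
position: [0.397, -0.3226, 0.2413]
tcp_rot: [[-0.002, 1.0, -0.0], [1.0, 0.002, 0.001], [0.001, -0.0, -1.0]]
force: [-0.3, 0.1, 0.7]
opening: 0.639
grasp_force: 0.0
time_s: 6.5
position: [0.396, -0.319, 0.0592]
tcp_rot: [[-0.005, 1.0, -0.005], [1.0, 0.005, 0.006], [0.006, -0.005, -1.0]]
force: [0.4, 0.9, -0.4]
opening: 0.635
grasp_force: 0.0
scene [238 122]
top [231 350]
```

View pics/c2.png

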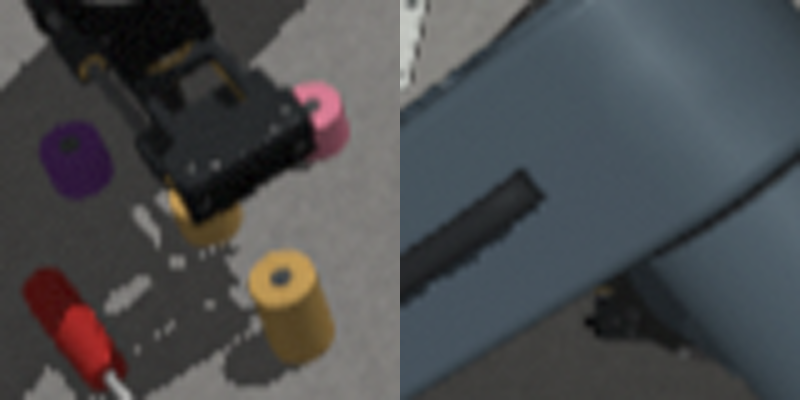

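The scene crop (left) shows the gripper right above the short spacer at about (205,215), clear of its neighbours. The top view is hidden by the arm.

```bash
python3 -m jog '[{"tx":-0.8,"ty":0.4,"tz":0,"roll":0,"jaw":0.64},{"tx":0,"ty":0,"tz":0,"roll":0,"jaw":0.64},{"tx":0,"ty":0,"tz":1.2,"roll":0,"jaw":0.64},{"tx":0,"ty":0,"tz":1.2,"roll":0,"jaw":0.64},{"tx":0,"ty":0,"tz":1.1,"roll":0,"jaw":0.64},{"tx":0,"ty":0,"tz":0,"roll":0,"jaw":0.64},{"tx":0,"ty":0,"tz":0,"roll":0,"jaw":0.64}]' && python3 -m jog '[{"tx":0,"ty":0,"tz":0,"roll":0,"jaw":0.3},{"tx":0,"ty":0,"tz":0,"roll":0,"jaw":0.3},{"tx":0,"ty":0,"tz":0,"roll":0,"jaw":0.3},{"tx":0,"ty":0,"tz":0,"roll":0,"jaw":0.3},{"tx":0,"ty":0,"tz":0,"roll":0,"jaw":0.3}]'
```

```text
time_s: 7.3
position: [0.4007, -0.3303, 0.0257]
tcp_rot: [[-0.003, 1.0, -0.001], [1.0, 0.003, 0.002], [0.002, -0.001, -1.0]]
force: [0.1, -0.6, 0.8]
opening: 0.639
grasp_force: 0.0
time_s: 7.8
position: [0.4014, -0.3309, 0.0269]
tcp_rot: [[-0.003, 1.0, 0.001], [1.0, 0.003, -0.001], [-0.001, 0.001, -1.0]]
force: [-0.2, -0.8, 1.8]
opening: 0.405
grasp_force: 30.0
```

```bash
python3 -m jog '[{"tx":0,"ty":0,"tz":-2,"roll":0,"jaw":0.3},{"tx":0,"ty":0,"tz":-3,"roll":0,"jaw":0.3},{"tx":0,"ty":0,"tz":-3,"roll":0,"jaw":0.3},{"tx":3.5,"ty":2.5,"tz":0,"roll":0,"jaw":0.3},{"tx":3.5,"ty":2.5,"tz":0,"roll":0,"jaw":0.3},{"tx":3.5,"ty":2.5,"tz":0,"roll":0,"jaw":0.3},{"tx":3.5,"ty":2.5,"tz":0,"roll":0,"jaw":0.3},{"tx":3.6,"ty":2.6,"tz":0,"roll":0,"jaw":0.3}]' && python3 -m jog '[{"tx":0,"ty":0,"tz":0,"roll":0,"jaw":0.3},{"tx":0,"ty":0,"tz":2,"roll":0,"jaw":0.3},{"tx":0,"ty":0,"tz":2,"roll":0,"jaw":0.3},{"tx":0,"ty":0,"tz":2,"roll":0,"jaw":0.3},{"tx":0,"ty":0,"tz":0,"roll":0,"jaw":0.3},{"tx":0,"ty":0,"tz":0,"roll":0,"jaw":0.3}]'
python3 - <<'E'
from h import *
c=capture("scene"); p=proj(c,(.527,-.151,.03)).astype(int); print(p)
cv2.imwrite("pics/c3.png",cv2.resize(c["img"][p[0]-45:p[0]+45,p[1]-60:p[1]+60,::-1],(800,600),interpolation=cv2.INTER_CUBIC))
E
```

```text
time_s: 8.6
position: [0.5272, -0.1529, 0.1066]
tcp_rot: [[-0.003, 1.0, -0.0], [1.0, 0.003, 0.0], [0.0, -0.0, -1.0]]
force: [-0.2, -0.7, -1.5]
opening: 0.405
grasp_force: 30.0
time_s: 9.2
position: [0.5261, -0.1547, 0.0464]
tcp_rot: [[-0.003, 1.0, -0.001], [1.0, 0.003, 0.0], [0.0, -0.001, -1.0]]
force: [-0.4, 0.5, -1.1]
opening: 0.404
grasp_force: 30.0
[230 198]
```

View pics/c3.png

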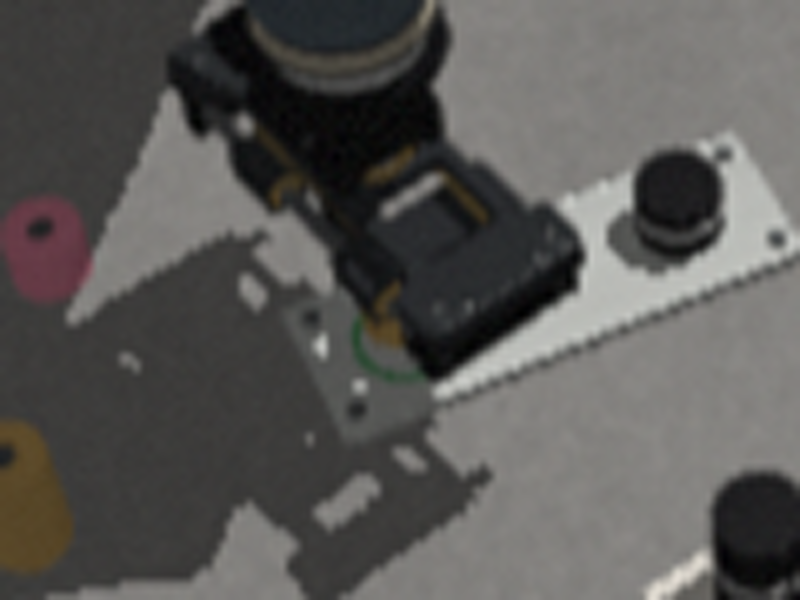

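The spacer hangs over the ring (about (400,330)). Lower and release.

```bash
python3 -m jog '[{"tx":0.1,"ty":0.1,"tz":0.5,"roll":0,"jaw":0.3},{"tx":0,"ty":0,"tz":0.4,"roll":0,"jaw":0.3},{"tx":0,"ty":0,"tz":0.2,"roll":0,"jaw":0.3},{"tx":0,"ty":0,"tz":0,"roll":0,"jaw":0.3},{"tx":0,"ty":0,"tz":0,"roll":0,"jaw":0.3}]' && python3 -m jog '[{"tx":0,"ty":0,"tz":0,"roll":0,"jaw":0.6},{"tx":0,"ty":0,"tz":0,"roll":0,"jaw":0.6},{"tx":0,"ty":0,"tz":0,"roll":0,"jaw":0.6},{"tx":0,"ty":0,"tz":-3,"roll":0,"jaw":0.6},{"tx":0,"ty":0,"tz":-4,"roll":0,"jaw":0.6},{"tx":0,"ty":0,"tz":-4,"roll":0,"jaw":0.7},{"tx":4,"ty":-1,"tz":-2,"roll":0,"jaw":0.7},{"tx":4,"ty":-1,"tz":0,"roll":0,"jaw":0.7}]' && python3 -m jog '[{"tx":4.5,"ty":-1,"tz":0,"roll":0,"jaw":0.7},{"tx":4.5,"ty":-1,"tz":0,"roll":0,"jaw":0.7},{"tx":4.5,"ty":-1,"tz":0,"roll":0,"jaw":0.7},{"tx":4.5,"ty":-1,"tz":0,"roll":0,"jaw":0.7},{"tx":4.5,"ty":-1,"tz":0,"roll":0,"jaw":0.7},{"tx":0,"ty":0,"tz":0,"roll":0,"jaw":0.7}]'
cat > chk.py <<'E'
from h import *
C={n:capture(n) for n in("scene","top")}
sp=[];
for n in C:
    c=C[n]; rc=proj(c,(.527,-.151,.023)); m=near(n,"spacer_30",rc); 
    q=near(n,"plate",proj(c,(.54,-.088,.008)))
    for nm,mm,mod,p0,st in(("spacer",m,lambda p:cyl(p[0],p[1],.008,.018,.03),(.527,-.151),(.008,.008)),("plate",q,lambda p:box(p[0],p[1],p[2],.075,.22,0,.008),(.54,-.088,-.24),(.01,.01,.1))):
        if mm is None: print(n,nm,"none"); continue
        x,f=fit([(c,mm)],mod,p0,st); print(n,nm,x.round(4),round(f,3))
        if nm=="plate": print("  ring",np.round((x[0]+np.sin(x[2])*.065,x[1]-np.cos(x[2])*.065),4))
c=C["scene"]; p=proj(c,(.527,-.151,.03)).astype(int); q=proj(c,(.56,.27,.03)).astype(int)
z=lambda p:cv2.resize(c["img"][p[0]-40:p[0]+40,p[1]-40:p[1]+40,::-1],(400,400),interpolation=cv2.INTER_CUBIC)
cv2.imwrite("pics/c4.png",np.hstack([z(p),z(q)]))
# tab
for n in C:
  hsv=cv2.cvtColor(C[n]["img"],cv2.COLOR_RGB2HSV); g=cv2.inRange(hsv,(40,70,30),(85,255,255))
  r,cc=proj(C[n],(.56,.272,.015)).astype(int); w=np.zeros_like(g); w[r-14:r+14,cc-14:cc+14]=1; M=(g*w)>0
  print(n,"tab px",M.sum())
  if M.sum()>15:
    for yaw in(-.25,-.17,-.1,0):
      x,f=fit([(C[n],M)],lambda p:box(p[0],p[1],yaw,.03,.01,0,.03),(.56,.272),(.006,.006)); print(yaw,x.round(4),round(f,3))
E
python3 chk.py
```

```text
time_s: 9.75
position: [0.5277, -0.1533, 0.0356]
tcp_rot: [[-0.003, 1.0, 0.0], [1.0, 0.003, -0.0], [-0.0, 0.0, -1.0]]
force: [-0.9, 0.2, -0.4]
opening: 0.403
grasp_force: 30.0
time_s: 10.55
position: [0.5099, -0.0743, 0.169]
tcp_rot: [[-0.0, 1.0, 0.008], [1.0, 0.0, -0.003], [-0.003, 0.008, -1.0]]
force: [1.2, 0.6, 0.1]
opening: 0.692
grasp_force: 0.0
time_s: 11.15
position: [0.4542, 0.1559, 0.1657]
tcp_rot: [[-0.01, 1.0, -0.002], [1.0, 0.01, 0.001], [0.001, -0.002, -1.0]]
force: [0.3, -0.5, -0.6]
opening: 0.702
grasp_force: 0.0
scene spacer [ 0.5237 -0.1486] 0.164
scene plate [ 0.5401 -0.0873 -0.2473] 0.284
  ring [ 0.5242 -0.1504]
top spacer none
top plate none
scene tab px 56
-0.25 [0.5605 0.2718] 0.365
-0.17 [0.561  0.2718] 0.38
-0.1 [0.56  0.272] 0.407
0 [0.5601 0.2721] 0.461
top tab px 5
```

View pics/c4.png

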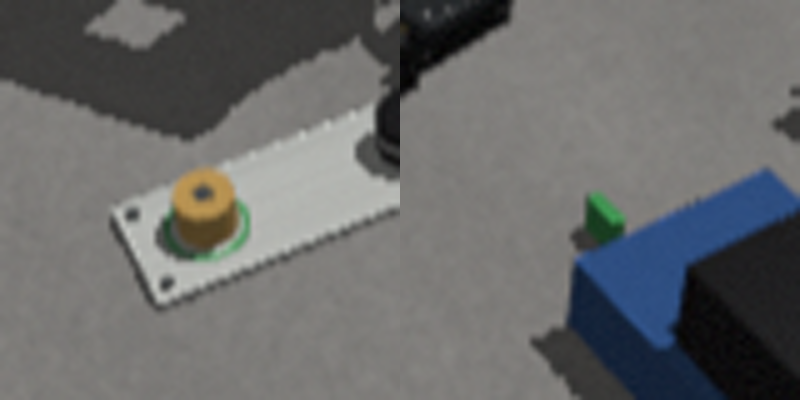

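The spacer stands upright in the ring at (205,215), about 2 mm off by the fit. The tab shows at (605,215) in front of the shelf. Now to the tab.

```bash
python3 -m jog '[{"tx":0,"ty":0,"tz":0,"roll":-0.14,"jaw":0.6},{"tx":0,"ty":0,"tz":0,"roll":-0.14,"jaw":0.6},{"tx":0,"ty":0,"tz":0,"roll":-0.14,"jaw":0.6},{"tx":0,"ty":0,"tz":0,"roll":-0.14,"jaw":0.6},{"tx":0,"ty":0,"tz":0,"roll":-0.14,"jaw":0.6},{"tx":0,"ty":0,"tz":0,"roll":-0.14,"jaw":0.6},{"tx":0,"ty":0,"tz":0,"roll":-0.14,"jaw":0.6},{"tx":0,"ty":0,"tz":0,"roll":-0.14,"jaw":0.6}]' && python3 -m jog '[{"tx":0,"ty":0,"tz":0,"roll":-0.14,"jaw":0.6},{"tx":0,"ty":0,"tz":0,"roll":-0.14,"jaw":0.6},{"tx":-2.1,"ty":3.3,"tz":0,"roll":0,"jaw":0.6},{"tx":-2.1,"ty":3.3,"tz":0,"roll":0,"jaw":0.6},{"tx":-2,"ty":3.3,"tz":0,"roll":0,"jaw":0.6},{"tx":-2,"ty":3.3,"tz":0,"roll":0,"jaw":0.6},{"tx":0,"ty":0,"tz":0,"roll":0,"jaw":0.6},{"tx":0,"ty":0,"tz":0,"roll":0,"jaw":0.6}]' && python3 -m jog '[{"tx":0,"ty":0,"tz":4,"roll":0,"jaw":0.6},{"tx":0,"ty":0,"tz":4,"roll":0,"jaw":0.6},{"tx":0,"ty":0,"tz":1,"roll":0,"jaw":0.6},{"tx":0,"ty":0,"tz":0,"roll":0,"jaw":0.6},{"tx":0,"ty":0,"tz":0,"roll":0,"jaw":0.6}]'
python3 - <<'E'
from h import *
a=[]
for n in("scene","top"):
    c=capture(n); p=proj(c,(.56,.27,.03)).astype(int)
    a.append(cv2.resize(c["img"][p[0]-40:p[0]+40,p[1]-40:p[1]+40,::-1],(400,400),interpolation=cv2.INTER_CUBIC))
cv2.imwrite("pics/c5.png",np.hstack(a))
E
```

```text
time_s: 12.25
position: [0.4573, 0.1499, 0.1655]
tcp_rot: [[-0.903, 0.43, 0.0], [0.43, 0.903, -0.0], [-0.0, -0.0, -1.0]]
force: [0.4, -0.1, -0.3]
opening: 0.599
grasp_force: 0.0
time_s: 13.05
position: [0.5599, 0.2667, 0.1649]
tcp_rot: [[-0.986, 0.168, -0.001], [0.168, 0.986, -0.001], [0.001, -0.001, -1.0]]
force: [-0.0, -0.1, 0.1]
opening: 0.602
grasp_force: 0.0
time_s: 13.55
position: [0.5604, 0.2673, 0.0768]
tcp_rot: [[-0.986, 0.168, 0.001], [0.168, 0.986, 0.0], [-0.001, 0.001, -1.0]]
force: [0.3, -0.3, 0.7]
opening: 0.604
grasp_force: 0.0
```

View pics/c5.png

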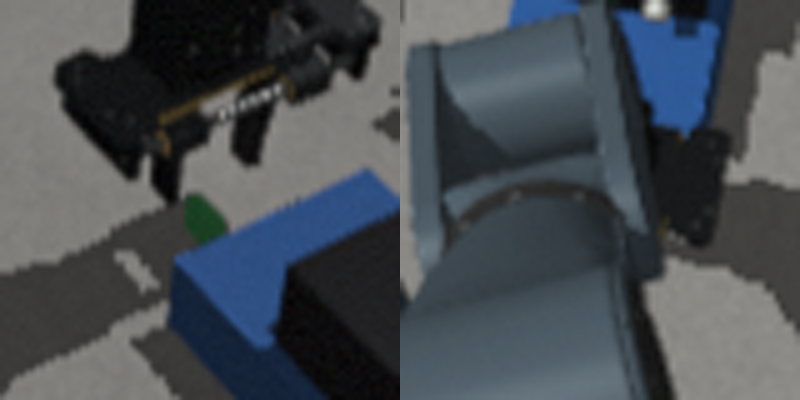

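The left view shows the open fingers straddling above the green tab at (205,215). Go down and close.

```bash
python3 -m jog '[{"tx":0.3,"ty":0.4,"tz":1,"roll":0,"jaw":0.6},{"tx":0,"ty":0,"tz":2,"roll":0,"jaw":0.6},{"tx":0,"ty":0,"tz":1.2,"roll":0,"jaw":0.6},{"tx":0,"ty":0,"tz":1,"roll":0,"jaw":0.6},{"tx":0,"ty":0,"tz":0,"roll":0,"jaw":0.6},{"tx":0,"ty":0,"tz":0,"roll":0,"jaw":0.6}]' && python3 -m jog '[{"tx":0,"ty":0,"tz":0,"roll":0,"jaw":0},{"tx":0,"ty":0,"tz":0,"roll":0,"jaw":0},{"tx":0,"ty":0,"tz":0,"roll":0,"jaw":0},{"tx":0,"ty":0,"tz":0,"roll":0,"jaw":0},{"tx":0,"ty":0,"tz":0,"roll":0,"jaw":0},{"tx":0,"ty":0,"tz":0,"roll":0,"jaw":0},{"tx":0,"ty":0,"tz":0,"roll":0,"jaw":0}]'
```

```text
time_s: 14.25
position: [0.5574, 0.2724, 0.0234]
tcp_rot: [[-0.986, 0.167, -0.0], [0.167, 0.986, -0.0], [0.0, -0.0, -1.0]]
force: [-0.2, -0.2, 0.0]
opening: 0.595
grasp_force: 0.0
time_s: 14.95
position: [0.5573, 0.2721, 0.0237]
tcp_rot: [[-0.986, 0.167, -0.0], [0.167, 0.986, -0.0], [0.0, -0.0, -1.0]]
force: [-0.1, -1.3, 1.1]
opening: 0.114
grasp_force: 30.0
```

```bash
python3 -m jog '[{"tx":1,"ty":0,"tz":0,"roll":0,"jaw":0},{"tx":2,"ty":0,"tz":0,"roll":0,"jaw":0},{"tx":2,"ty":0,"tz":0,"roll":0,"jaw":0},{"tx":2,"ty":0,"tz":0,"roll":0,"jaw":0},{"tx":0,"ty":0,"tz":0,"roll":0,"jaw":0}]' && python3 -m jog '[{"tx":2,"ty":0,"tz":0,"roll":0,"jaw":0},{"tx":2,"ty":0,"tz":0,"roll":0,"jaw":0},{"tx":2,"ty":0,"tz":0,"roll":0,"jaw":0},{"tx":2,"ty":0,"tz":0,"roll":0,"jaw":0},{"tx":2,"ty":0,"tz":0,"roll":0,"jaw":0},{"tx":0.5,"ty":0,"tz":0,"roll":0,"jaw":0},{"tx":0,"ty":0,"tz":0,"roll":0,"jaw":0},{"tx":0,"ty":0,"tz":0,"roll":0,"jaw":0}]' && python3 -m jog '[{"tx":0,"ty":0,"tz":0,"roll":0,"jaw":0.5},{"tx":0,"ty":0,"tz":0,"roll":0,"jaw":0.5},{"tx":0,"ty":0,"tz":0,"roll":0,"jaw":0.5},{"tx":0,"ty":0,"tz":0,"roll":0,"jaw":0.5},{"tx":0,"ty":0,"tz":0,"roll":0,"jaw":0.5},{"tx":0,"ty":0,"tz":-3,"roll":0,"jaw":0.5},{"tx":0,"ty":0,"tz":-4,"roll":0,"jaw":0.5},{"tx":0,"ty":0,"tz":-4,"roll":0,"jaw":0.5}]'
python3 - <<'E'
from h import *
C={}
for n in("scene","top"):
    c=C[n]=capture(n); 
    for th in("bridge","bridge_grip"):
        print(n,th,[(np.round(x["point"],1).tolist(),round(x["p"],2),atz(c,*x["point"],.028 if "grip" in th else 0).tolist()) for x in landmark_of(n,th)[:3]])
    for t in trace(n,"bridge"):
        q=np.argwhere(t["pixels"]); print(n,q.mean(0).round(1),len(q),atz(c,*q.mean(0),.01),round(t["p"],2))
c=C["scene"]; p=proj(c,(.5,.29,.02)).astype(int); print(p)
cv2.imwrite("pics/c6.png",cv2.resize(c["img"][p[0]-60:p[0]+60,p[1]-80:p[1]+80,::-1],(800,600),interpolation=cv2.INTER_CUBIC))
E
```

```text
time_s: 15.45
position: [0.4844, 0.2842, 0.0236]
tcp_rot: [[-0.986, 0.165, -0.005], [0.165, 0.986, -0.001], [0.005, -0.002, -1.0]]
force: [-4.0, 1.9, 3.0]
opening: 0.11
grasp_force: 30.0
time_s: 16.25
position: [0.3839, 0.3014, 0.0236]
tcp_rot: [[-0.986, 0.167, -0.003], [0.167, 0.986, -0.001], [0.003, -0.001, -1.0]]
force: [-5.5, 1.8, 3.4]
opening: 0.11
grasp_force: 30.0
time_s: 17.05
position: [0.3844, 0.3012, 0.1342]
tcp_rot: [[-0.986, 0.167, -0.002], [0.167, 0.986, -0.001], [0.002, -0.001, -1.0]]
force: [0.5, -0.5, 0.5]
opening: 0.497
grasp_force: 0.0
scene bridge [([107.9, 321.4], 0.97, [0.3496, 0.5367]), ([159.2, 298.9], 0.59, [0.4886, 0.2864]), ([158.7, 226.5], 0.56, [0.3276, 0.1049])]
scene bridge_grip [([153.3, 297.2], 0.67, [0.4841, 0.2806]), ([98.3, 323.2], 0.61, [0.3374, 0.5548]), ([155.5, 231.3], 0.53, [0.3493, 0.11])]
scene [105.1 320.9] 1023 [0.3451 0.5372] 0.95
scene [156.3 297.7] 548 [0.483  0.2856] 0.65
scene [156.  232.3] 326 [0.3385 0.1217] 0.55
top bridge [([250.1, 225.7], 0.84, [0.3326, 0.1227]), ([204.6, 181.7], 0.75, [0.4969, 0.286]), ([242.9, 110.6], 0.64, [0.3567, 0.5362])]
top bridge_grip [([247.4, 229.0], 0.77, [0.3415, 0.1101]), ([203.0, 181.2], 0.66, [0.499, 0.2838]), ([242.2, 106.5], 0.59, [0.3581, 0.5417])]
top [239.4 100.6] 847 [0.3687 0.5693] 0.95
top [248.3 227.2] 224 [0.3389 0.1172] 0.69
top [201.2 183.3] 448 [0.5082 0.2791] 0.65
top [192.7 283.2] 943 [ 0.542  -0.0863] 0.21
[156 302]
```

View pics/c6.png

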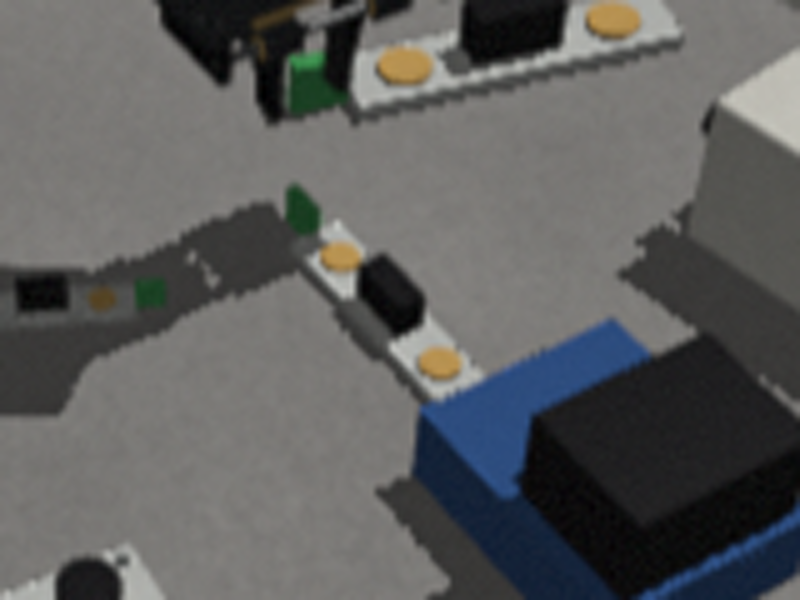

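The bridge lies in the open, with its handle at (390,292) and its far end clear of the shelf at (480,375). The handle centre is ≈ (0.491,0.283). Go over it and grip.

```bash
python3 -m jog '[{"tx":-3.6,"ty":0,"tz":0,"roll":0,"jaw":0.6},{"tx":-3.6,"ty":0,"tz":0,"roll":0,"jaw":0.6},{"tx":-3.6,"ty":0,"tz":0,"roll":0,"jaw":0.6},{"tx":0,"ty":0,"tz":0,"roll":0,"jaw":0.6},{"tx":0,"ty":0,"tz":3,"roll":0,"jaw":0.6},{"tx":0,"ty":0,"tz":3,"roll":0,"jaw":0.6},{"tx":0,"ty":0,"tz":0,"roll":0,"jaw":0.6}]' && python3 -m jog '[{"tx":0,"ty":0,"tz":2,"roll":0,"jaw":0.6},{"tx":0,"ty":0,"tz":1.5,"roll":0,"jaw":0.6},{"tx":0,"ty":0,"tz":0.6,"roll":0,"jaw":0.6},{"tx":0,"ty":0,"tz":0,"roll":0,"jaw":0.6},{"tx":0,"ty":0,"tz":0,"roll":0,"jaw":0.6}]'
```

```text
time_s: 18.15
position: [0.487, 0.2821, 0.069]
tcp_rot: [[-0.986, 0.167, -0.011], [0.167, 0.986, -0.004], [0.01, -0.005, -1.0]]
force: [-0.8, 0.0, 0.2]
opening: 0.604
grasp_force: 0.0
time_s: 18.65
position: [0.4915, 0.2837, 0.033]
tcp_rot: [[-0.986, 0.167, 0.001], [0.167, 0.986, 0.0], [-0.001, 0.0, -1.0]]
force: [0.7, 0.7, -0.0]
opening: 0.597
grasp_force: 0.0
```

```bash
python3 -m jog '[{"tx":0,"ty":0,"tz":0,"roll":0,"jaw":0.1},{"tx":0,"ty":0,"tz":0,"roll":0,"jaw":0.1},{"tx":0,"ty":0,"tz":0,"roll":0,"jaw":0.1},{"tx":0,"ty":0,"tz":0,"roll":0,"jaw":0.1},{"tx":0,"ty":0,"tz":0,"roll":0,"jaw":0.1},{"tx":0,"ty":0,"tz":0,"roll":0,"jaw":0.1}]' && python3 -m jog '[{"tx":0,"ty":0,"tz":-1,"roll":0,"jaw":0.1},{"tx":0,"ty":0,"tz":-2,"roll":0,"jaw":0.1},{"tx":0,"ty":0,"tz":-3,"roll":0,"jaw":0.1},{"tx":0,"ty":0,"tz":-3,"roll":0,"jaw":0.1},{"tx":0,"ty":0,"tz":0,"roll":0,"jaw":0.1}]'
```

```text
time_s: 19.25
position: [0.4914, 0.2835, 0.0327]
tcp_rot: [[-0.986, 0.167, 0.0], [0.167, 0.986, -0.0], [-0.0, -0.0, -1.0]]
force: [-0.7, -0.6, 2.1]
opening: 0.25
grasp_force: 30.0
time_s: 19.75
position: [0.4937, 0.2845, 0.1263]
tcp_rot: [[-0.986, 0.167, 0.008], [0.167, 0.986, 0.003], [-0.007, 0.004, -1.0]]
force: [1.4, 0.8, -3.9]
opening: 0.253
grasp_force: 30.0
```

```bash
python3 -m jog '[{"tx":0,"ty":0,"tz":0,"roll":0.14,"jaw":0.1},{"tx":0,"ty":0,"tz":0,"roll":0.14,"jaw":0.1},{"tx":0,"ty":0,"tz":0,"roll":0.14,"jaw":0.1},{"tx":0,"ty":0,"tz":0,"roll":0.14,"jaw":0.1},{"tx":0,"ty":0,"tz":0,"roll":0.14,"jaw":0.1},{"tx":0,"ty":0,"tz":0,"roll":0.14,"jaw":0.1},{"tx":0,"ty":0,"tz":0,"roll":0.14,"jaw":0.1},{"tx":0,"ty":0,"tz":0,"roll":0.14,"jaw":0.1}]' && python3 -m jog '[{"tx":0,"ty":0,"tz":0,"roll":0.14,"jaw":0.1},{"tx":0,"ty":0,"tz":0,"roll":0.14,"jaw":0.1},{"tx":0,"ty":0,"tz":0,"roll":0.14,"jaw":0.1},{"tx":0,"ty":0,"tz":0,"roll":0.107,"jaw":0.1},{"tx":0,"ty":0,"tz":0,"roll":0,"jaw":0.1},{"tx":-2,"ty":0.8,"tz":0,"roll":0,"jaw":0.1},{"tx":-3,"ty":1.2,"tz":0,"roll":0,"jaw":0.1},{"tx":-3.8,"ty":1.5,"tz":0,"roll":0,"jaw":0.1}]' && python3 -m jog '[{"tx":-3.8,"ty":1.5,"tz":0,"roll":0,"jaw":0.1},{"tx":-3.8,"ty":1.5,"tz":0,"roll":0,"jaw":0.1},{"tx":-3.8,"ty":1.5,"tz":0,"roll":0,"jaw":0.1},{"tx":-3.8,"ty":1.5,"tz":0,"roll":0,"jaw":0.1},{"tx":-3.8,"ty":1.5,"tz":0,"roll":0,"jaw":0.1},{"tx":-3,"ty":1.2,"tz":0,"roll":0,"jaw":0.1},{"tx":0,"ty":0,"tz":0,"roll":0,"jaw":0.1},{"tx":0,"ty":0,"tz":0,"roll":0,"jaw":0.1}]'
python3 -c "
from h import *
print(np.array(read_state()['position']).round(4))
for n in('scene','top'):
    c=capture(n)
    for t in trace(n,'bridge')[:4]:
        q=np.argwhere(t['pixels']); print(n,q.mean(0).round(1),len(q),atz(c,*q.mean(0),.1),round(t['p'],2))
    for x in landmark_of(n,'bridge')[:4]: print(n,'lm',x['point'],round(x['p'],2),atz(c,*x['point'],.093))
c=capture('scene'); p=proj(c,(.54,-.088,.07)).astype(int); print(p)
cv2.imwrite('pics/c7.png',cv2.resize(c['img'][p[0]-60:p[0]+60,p[1]-80:p[1]+80,::-1],(800,600),interpolation=cv2.INTER_CUBIC))
"
```

```text
time_s: 20.55
position: [0.4901, 0.2831, 0.121]
tcp_rot: [[-0.274, 0.962, -0.003], [0.962, 0.274, -0.001], [-0.0, -0.003, -1.0]]
force: [0.0, 0.3, -3.1]
opening: 0.253
grasp_force: 30.0
time_s: 21.35
position: [0.5033, 0.1897, 0.1218]
tcp_rot: [[0.236, 0.972, -0.001], [0.972, -0.236, 0.0], [-0.0, -0.001, -1.0]]
force: [0.4, -1.2, -3.7]
opening: 0.252
grasp_force: 30.0
time_s: 22.15
position: [0.5347, -0.0455, 0.1219]
tcp_rot: [[0.242, 0.97, -0.002], [0.97, -0.242, 0.001], [0.0, -0.002, -1.0]]
force: [-0.3, 1.0, -3.1]
opening: 0.25
grasp_force: 30.0
[ 0.5347 -0.0455  0.1219]
scene [155.6 245.7] 133 [0.4381 0.1006] 0.67
scene [198.6 225.1] 532 [ 0.5326 -0.0531] 0.66
scene [105.3 318.9] 1122 [0.4148 0.4435] 0.57
scene [182.9 260.5] 103 [0.5529 0.0613] 0.5
scene lm [108.3, 320.6] 0.89 [0.424  0.4432]
scene lm [199.0, 226.0] 0.79 [ 0.5305 -0.0488]
scene lm [160.3, 229.3] 0.68 [0.4153 0.054 ]
top [243.9 111.4] 1274 [0.3499 0.5011] 0.55
top [184.7 250.7] 118 [0.5547 0.0355] 0.48
top lm [243.5, 110.0] 0.79 [0.3514 0.5081]
top lm [252.1, 226.4] 0.38 [0.3242 0.1168]
[213 217]
```

View pics/c7.png

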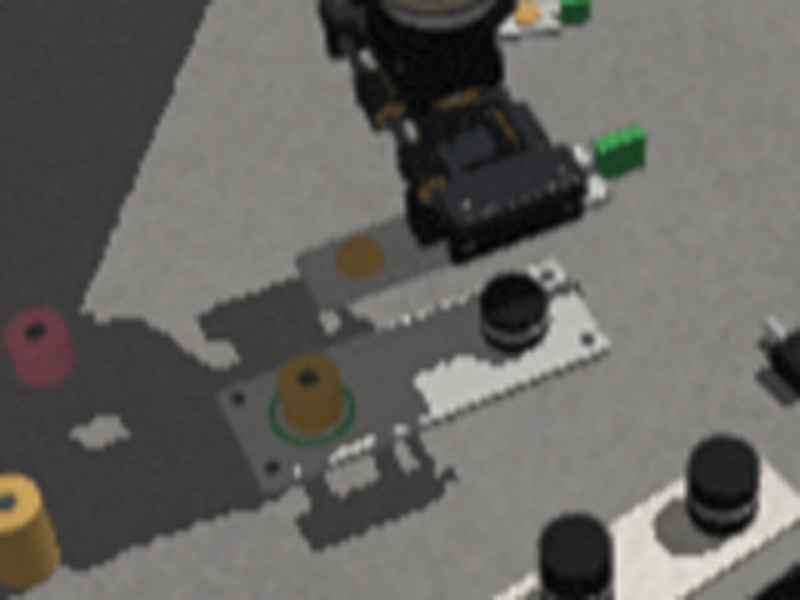

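The picture shows the bridge held level about 4 cm short of the plate, aligned with it. The spacer is still on the ring at (310,395).

```bash
python3 -m jog '[{"tx":-2,"ty":0.9,"tz":0,"roll":0,"jaw":0.1},{"tx":-2,"ty":0.8,"tz":0,"roll":0,"jaw":0.1},{"tx":0,"ty":0,"tz":0,"roll":0,"jaw":0.1},{"tx":0,"ty":0,"tz":1.5,"roll":0,"jaw":0.1},{"tx":0,"ty":0,"tz":1.5,"roll":0,"jaw":0.1},{"tx":0,"ty":0,"tz":0,"roll":0,"jaw":0.1},{"tx":0,"ty":0,"tz":0,"roll":0,"jaw":0.1}]'
python3 - <<'E'
from h import *
s=read_state(); print(np.array(s["position"]).round(4)); zb=s["position"][2]-.0327
c=capture("scene")
# free-standing check: brass discs / bar via landmark and tab by colour
for x in landmark_of("scene","bridge")[:3]: print("lm",x["point"],atz(c,*x["point"],zb))
hsv=cv2.cvtColor(c["img"],cv2.COLOR_RGB2HSV); g=cv2.inRange(hsv,(40,70,30),(85,255,255))
yaw=np.arctan2(.97,.242); e=np.array([np.cos(yaw),np.sin(yaw)]); t=np.array([.5415,-.088])+.105*e
r,cc=proj(c,(*t,zb+.015)).astype(int); w=np.zeros_like(g); w[r-14:r+14,cc-14:cc+14]=1; M=(g*w)>0
x,f=fit([(c,M)],lambda p:box(p[0],p[1],yaw,.03,.01,zb,zb+.03),tuple(t),(.006,.006)); print("tab",x.round(4),round(f,3),"centre",(x-.105*e).round(4))
E
```

```text
time_s: 23.2
position: [0.5418, -0.087, 0.0925]
tcp_rot: [[0.241, 0.971, -0.001], [0.971, -0.241, 0.001], [0.0, -0.001, -1.0]]
force: [-0.9, -0.2, -4.1]
opening: 0.25
grasp_force: 30.0
[ 0.5418 -0.087   0.0925]
lm [108.4, 321.5] [0.3998 0.4772]
lm [216.4, 218.5] [ 0.5442 -0.0891]
lm [158.9, 227.4] [0.3794 0.0723]
tab [0.563  0.0151] 0.274 centre [ 0.5375 -0.0868]
```

```bash
python3 -m jog '[{"tx":0,"ty":0,"tz":1,"roll":0,"jaw":0.1},{"tx":0,"ty":0,"tz":0.6,"roll":0,"jaw":0.1},{"tx":0,"ty":0,"tz":0.3,"roll":0,"jaw":0.1},{"tx":0,"ty":0,"tz":0,"roll":0,"jaw":0.1},{"tx":0,"ty":0,"tz":0,"roll":0,"jaw":0.1}]' && python3 -m jog '[{"tx":0,"ty":0,"tz":0.2,"roll":0,"jaw":0.1},{"tx":0,"ty":0,"tz":0,"roll":0,"jaw":0.1},{"tx":0,"ty":0,"tz":0,"roll":0,"jaw":0.1}]'
```

```text
time_s: 23.8
position: [0.5421, -0.0878, 0.0734]
tcp_rot: [[0.242, 0.97, -0.0], [0.97, -0.242, 0.0], [0.0, -0.0, -1.0]]
force: [0.2, -0.5, -3.9]
opening: 0.25
grasp_force: 30.0
time_s: 24.1
position: [0.5421, -0.0878, 0.0716]
tcp_rot: [[0.242, 0.97, 0.0], [0.97, -0.242, -0.0], [-0.0, 0.0, -1.0]]
force: [0.1, -0.3, -4.2]
opening: 0.248
grasp_force: 30.0
```

```bash
python3 -m jog '[{"tx":0,"ty":0,"tz":0.1,"roll":0,"jaw":0.1},{"tx":0,"ty":0,"tz":0,"roll":0,"jaw":0.1},{"tx":0,"ty":0,"tz":0,"roll":0,"jaw":0.1}]' && python3 -m jog '[{"tx":0,"ty":0,"tz":0.05,"roll":0,"jaw":0.1},{"tx":0,"ty":0,"tz":0,"roll":0,"jaw":0.1},{"tx":0,"ty":0,"tz":0,"roll":0,"jaw":0.1}]'
```

```text
time_s: 24.4
position: [0.5423, -0.0879, 0.0708]
tcp_rot: [[0.242, 0.97, 0.001], [0.97, -0.242, -0.0], [-0.0, 0.001, -1.0]]
force: [0.8, 0.9, -1.5]
opening: 0.252
grasp_force: 30.0
time_s: 24.7
position: [0.5423, -0.0878, 0.0707]
tcp_rot: [[0.241, 0.97, 0.001], [0.97, -0.241, -0.0], [-0.0, 0.001, -1.0]]
force: [-1.3, -0.3, 5.0]
opening: 0.246
grasp_force: 30.0
```

Weight is borne by the supports. Release, retreat and check.

```bash
python3 -m jog '[{"tx":0,"ty":0,"tz":0,"roll":0,"jaw":0.5},{"tx":0,"ty":0,"tz":0,"roll":0,"jaw":0.5},{"tx":0,"ty":0,"tz":0,"roll":0,"jaw":0.5},{"tx":0,"ty":0,"tz":0,"roll":0,"jaw":0.5},{"tx":0,"ty":0,"tz":-2,"roll":0,"jaw":0.5},{"tx":0,"ty":0,"tz":-4,"roll":0,"jaw":0.5},{"tx":0,"ty":0,"tz":-4,"roll":0,"jaw":0.5},{"tx":0,"ty":0,"tz":-4,"roll":0,"jaw":0.5}]' && python3 -m jog '[{"tx":4,"ty":-1,"tz":0,"roll":0,"jaw":0.5},{"tx":4,"ty":-2,"tz":0,"roll":0,"jaw":0.5},{"tx":4,"ty":-2,"tz":0,"roll":0,"jaw":0.5},{"tx":4,"ty":-2,"tz":0,"roll":0,"jaw":0.5},{"tx":4,"ty":-2,"tz":0,"roll":0,"jaw":0.5},{"tx":4,"ty":-2,"tz":0,"roll":0,"jaw":0.5},{"tx":0,"ty":0,"tz":0,"roll":0,"jaw":0.5},{"tx":0,"ty":0,"tz":0,"roll":0,"jaw":0.5}]'
python3 - <<'E'
from h import *
c=capture("scene"); p=proj(c,(.54,-.088,.04)).astype(int)
for x in landmark_of("scene","bridge")[:3]: print("lm",x["point"],atz(c,*x["point"],.038))
for x in landmark_of("scene","bridge_grip")[:3]: print("grip",x["point"],atz(c,*x["point"],.066))
cv2.imwrite('pics/c8.png',cv2.resize(c['img'][p[0]-60:p[0]+60,p[1]-80:p[1]+80,::-1],(800,600),interpolation=cv2.INTER_CUBIC))
c=capture("top")
for x in landmark_of("top","bridge")[:3]: print("lm",x["point"],atz(c,*x["point"],.038))
E
```

```text
time_s: 25.5
position: [0.5417, -0.0876, 0.2111]
tcp_rot: [[0.242, 0.97, -0.001], [0.97, -0.242, 0.0], [0.0, -0.001, -1.0]]
force: [0.1, -0.6, -0.2]
opening: 0.501
grasp_force: 0.0
time_s: 26.3
position: [0.4929, 0.1726, 0.2099]
tcp_rot: [[0.239, 0.971, -0.0], [0.971, -0.239, -0.0], [-0.0, 0.0, -1.0]]
force: [-0.2, 0.3, 0.2]
opening: 0.498
grasp_force: 0.0
lm [218.0, 220.1] [ 0.5375 -0.0801]
lm [107.9, 323.3] [0.3846 0.5051]
lm [157.6, 230.1] [0.3626 0.0951]
grip [155.9, 230.0] [0.3794 0.0833]
grip [210.1, 213.8] [ 0.5214 -0.088 ]
grip [98.7, 321.0] [0.3656 0.509 ]
lm [189.2, 286.3] [ 0.5504 -0.0947]
lm [243.7, 109.7] [0.3525 0.5269]
lm [250.5, 228.2] [0.3305 0.1125]
```

View pics/c8.png

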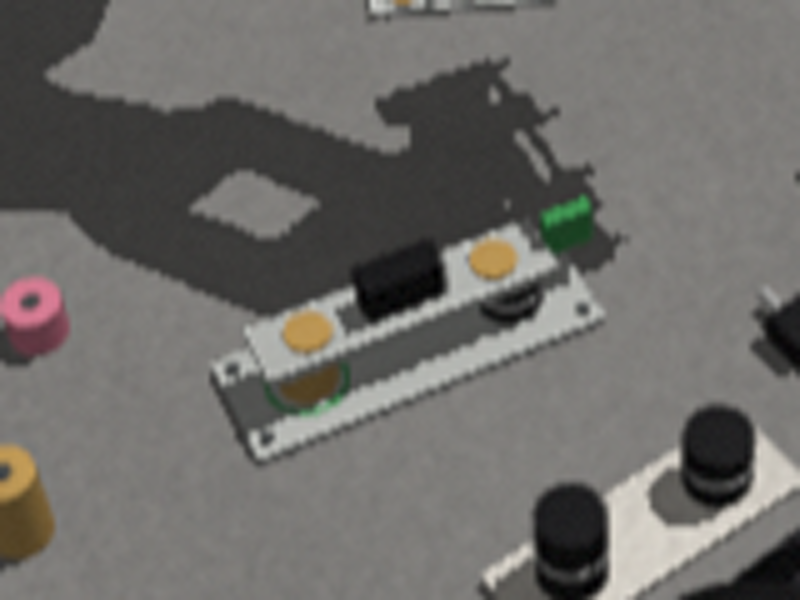

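The bridge lies level across the post and spacer, in line with the plate. Handle is at (400,280), and the averaged centre is within a few millimetres of the plate's.

```bash
python3 -c "
from rig import hand_in; print(hand_in())"
```

```text
the job is handed in; nothing more can be done
None
```

Job handed in at about 26 s: the 30 mm brass spacer stands on the green ring and the bridge rests level and centred across it and the 30 mm post by the last camera check; no pass/fail verdict was returned.

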